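Lift the round bread roll from the cooling rack with tongs

TASK

Pick up the kitchen tongs that lie on the worktop, close them on the round bread roll on the cooling rack, and lift the roll with the tongs until it hangs at least 10 cm above the rack. Do not touch the round roll with the gripper itself, and leave the long roll and the mug where they are. Finish while still holding the roll up, still, in the tongs: do not put it down or let go.

Things in the scene. Friction and masses are not known exactly. Their poses are not given: they have to be found in the camera images.
- tongs_grip (a point): Tongs' midpoint between the black grips (each 68 mm long, flat outside, centred here), half-way up: 14 mm over the worktop. x runs along the midline towards the jaws, z up. Hinge 110 mm behind, middle of jaws 115 mm ahead, tips 135 mm ahead; all parts 28 mm high. Width over the grips: 62 mm relaxed, 54 mm with jaws 85 mm apart, about 38 mm when shut on the round roll, 25 mm at the end stop.
- tongs_jaws (a point): Middle of the space between the tongs' two jaws, half-way up, axes as tongs_grip. The jaws are shallow scalloped steel plates 28 mm high and about 45 mm long that fit round the roll.
- tongs: The tongs (102 g, balance point 7 mm behind tongs_grip), lying so that the arms open and close level; origin on the hinge axis at the underside, x along the midline to the jaws. Both arms spring open (relaxed jaw gap 101 mm) and stay symmetrical. Pressing the grips together takes 3 N relaxed, 6 N shut on the roll; gripped to 54 mm, the spring keeps the tongs in the fingers.
- tongs_left: Left arm of the tongs (seen from the hinge towards the jaws); origin at its hinge pin at the underside.
- tongs_right: Right arm of the tongs; origin at its hinge pin at the underside.
- round_roll: The round bread roll; origin at the middle of its underside.
- round_roll_center (a point): Centre of the round crusty bread roll: 52 mm across, 43 mm high, flat foot, a cross cut in its top, about 50 g, hard crust. It stands loose on the rack; this point, at its widest, is 21 mm above its underside.
- long_roll_center (a point): Centre of the long bread roll, 100 mm long (along its x), 46 mm wide and high, 23 mm above its underside; it lies on the same rack, about 130 mm beside the round roll (which is on which side varies).
- rack: Cooling rack of steel wire, fixed: 150 mm (x) by 230 mm (y), top 36 mm above the worktop; origin at the worktop under its middle.
- mug_center (a point): Centre (47 mm up) of the loose cream mug, 95 mm high, on the worktop to the left of the tongs.

How it is judged (in metres and radians):
On the way, in this order (a step that is already met when the one before it is completed fails the run):
1. the tongs are picked up by the gripper (height (world z) of tongs_grip above 0.045 m and contact force between the fingers and tongs above 1 N), for 0.2 s.
2. both arms of the tongs are closed on the round roll (contact force between each of tongs_left, tongs_right and round_roll above 0.5 N), for 0.2 s.
At the end, for the whole second after the job is handed in: The round roll is held still between both jaws of the tongs (within 30 mm of their middle), its centre over 140 mm above the worktop, the tongs in the fingers, the gripper not touching the roll; the long roll and the mug within 20 mm of where they were (all of step 2 and z of round_roll_center in the frame of rack above 0.14 m and distance between round_roll_center and tongs_jaws below 0.03 m and contact force between the fingers and tongs above 1 N and contact force between each of the arm, the fingers and round_roll below 0.1 N and linear speed of round_roll below 0.03 m/s and distance of each of long_roll_center, mug_center from where it was at the start of the episode below 0.02 m); the arm keeps its last pose, push and grip.
It fails at once if the gripper itself touches the round roll (contact force between any of the fingers, the arm and round_roll above 0.5 N).
It fails at once if the long roll is shifted by more than 20 mm (distance of long_roll_center from where it was at the start of the episode above 0.02 m).
It fails at once if the mug is shifted by more than 20 mm (distance of mug_center from where it was at the start of the episode above 0.02 m).
It also fails if it takes over 38 s, if anything falls off the work surface, if the arm or the gripper's body presses on something with over 40 N, if the wrist force passes 120 N, or if a joint passes its speed limit or range.

ROBOT

A 6-joint arm with a two-finger parallel gripper is mounted at the origin on a cart in front of the work surface, level with it; the furniture and walls round the work are solid. World frame = base frame: x ahead of the robot, y to its left, z up, the work surface at z = 0. Lengths are in mm, angles in degrees, forces in N, time in s.
With the tool pointing down it reaches from about 425 to 925 mm from the base axis. Payload 12.5 kg.
Tool frame: the origin (TCP) lies on the centre line of the jaws, within the pads' length; the fingertips stand 19 mm ahead of it and the grasp point (between the pads) is the TCP; z points along the fingers, y is the line along which they close (so a half turn about z gives the same grasp; the last joint's range is limited). The gripper opens to 85 mm and grips with 20 to 120 N. Pads are 22 mm wide; open, the fingers measure 114 mm over their backs; the gripper's body (76 mm by 85 mm) begins 54 mm behind the grasp point. The pads swing forward as they close: fully open they stand 13 mm farther back than shut.
Start: joints at [-70.164, 28.126, 89.318, -0, 62.55, -6.05], TCP at [272.89, -562.297, 216.327] pointing down, gripper open.
Joint ranges: [-177.58, 177.58], [-47.91, 125.51], [2.72, 160], [-65.01, 245.01], [3.68, 167.84], [-153.87, 153.87]. Speed limits (degrees/s): [127.2, 127.2, 159.86, 180, 180, 180].

INTERFACE

Orientations are given as a 3x3 rotation matrix whose columns are the frame's x, y, z axes.
In Python, from station import robot, sense, camera, sign_off gives the robot as it stands. Calls block until the motion is done:
- robot.reach(position, orientation): joint-space move of the TCP to a pose.
- robot.move_l(position, vel=150, frame=None, guard=None): straight line of the TCP; frame=None keeps the orientation; vel is the mean speed in mm/s. With guard (N) it stops when the force on the tool has changed by that much, and returns True; else False.
- robot.movej(angles): joint-space move.
- robot.command_gripper(opening, strength=None): opening from 0.0 (shut) to 1.0 (fully open); strength is the grip in N (None keeps the last); returns when the fingers have stopped.
- robot.dwell(seconds).
- robot.ik(position, orientation): joint angles nearest the present ones, or None.
- sense(): the state.
- camera(name): name is "scene" or "side" or "wrist"; returns a dict with "image" (480x640x3 uint8, blue, green, red), "fov_y" (degrees; the focal length in pixels is half the picture's height over the tangent of half this angle, whatever the lens; pixels are square), "cx", "cy" (the principal point, pixels), "position" and "orientation" of the camera in the world. Camera axes: x right, y up, looking along -z (the intrinsics and any distortion apply to the point x, -y, -z); pixel columns grow to the right and rows downward; lengths in mm; the calibration is good to about 2 mm. A picture is of the moment at which its call begins. There is no depth.
A pose or a line that the arm cannot do raises robot.PlanningError and nothing moves.
- sign_off(): hands the job in; it is judged then, once.
The state is a dict: "t": time; "joint_pos": joint angles; "joint_velocities": joint speeds; "effort": joint torques, N m; "tcp_pos": TCP position; "tool_rot": TCP orientation; "force": force on the tool from outside, world axes, zero at the start; "wrist_torque": the same for the moment, N m; "opening": opening from 0.0 (shut) to 1.0 (fully open); "grip_force": force on a finger pad.
Only numpy, scipy, OpenCV 4.12 (cv2) and the standard library are available. Lean on these libraries where they do the work, as an engineer would, in place of code of your own. Each camera call takes 0.05 s, during which the arm holds its last target. There are 200 camera calls.

## Working session

There is one attempt and no reset: what is moved stays moved. The work goes in short steps, each a Python script; the robot and the scene stay as the last script left them, time stands still between calls to the robot, and variables do not carry over. Pictures are saved under pics/ and viewed, at most 10 in all, crops included, and the job is handed in when it is done.

```bash
mkdir -p pics; ls
python3 - <<'E'
from station import robot, sense, camera
import cv2,numpy as np
for n in ["scene","side","wrist"]:
    c=camera(n); cv2.imwrite(f"pics/{n}0.png",c["image"]); print(n,{k:(v if k!="image" else 0) for k,v in c.items()})
print(sense())
E
```

```text
pics
scene {'image': 0, 'fov_y': 57.30788935553264, 'cx': 313.6024671559524, 'cy': 242.78877822112253, 'position': array([-86.55460664, 768.8255829 , 842.29064701]), 'orientation': array([[-0.71722032,  0.47451818, -0.51032099],
       [-0.69661954, -0.46954426,  0.5424476 ],
       [ 0.01778295,  0.74455402,  0.66732532]])}
side {'image': 0, 'fov_y': 55.439102497545754, 'cx': 324.6347027012004, 'cy': 244.37742918132557, 'position': array([ 498.33675198, -548.69936967,  691.87376044]), 'orientation': array([[ 0.99995892, -0.00762392,  0.00490333],
       [ 0.00876953,  0.67676227, -0.73614939],
       [ 0.00229395,  0.73616215,  0.67680133]])}
wrist {'image': 0, 'fov_y': 59.77297902323621, 'cx': 321.2809461068824, 'cy': 237.15012994293298, 'position': array([ 340.09322208, -529.81589133,  373.92567064]), 'orientation': array([[ 4.37244161e-01,  8.60526682e-01,  2.61364445e-01],
       [-8.99342758e-01,  4.18496821e-01,  1.26661026e-01],
       [-3.84997150e-04, -2.90438014e-01,  9.56893731e-01]])}
{'t': 0.15, 'joint_pos': array([-7.01642772e+01,  2.81550227e+01,  8.93409906e+01,  1.82593634e-03,
        6.25499499e+01, -6.05152400e+00]), 'joint_velocities': array([-0.01446431, -0.14259528, -0.1491267 , -0.08758156, -0.09937824,
       -0.01540192]), 'effort': array([-5.85161015e-04, -6.18708873e+01, -2.61692852e+01, -1.53712167e-04,
        3.19335144e-03,  2.27289428e-05]), 'tcp_pos': array([ 272.83518371, -562.11702577,  215.8816039 ]), 'tool_rot': array([[ 8.99661415e-01,  4.36588224e-01, -2.45606588e-04],
       [ 4.36588279e-01, -8.99661098e-01,  7.64210163e-04],
       [ 1.12682465e-04, -7.94759354e-04, -9.99999678e-01]]), 'force': array([-0.63910111,  0.28883811, -0.24315657]), 'wrist_torque': array([-0.00033004, -0.01831738,  0.02093248]), 'grip_force': 0.0, 'opening': 1.0000835009437024}
```

View pics/scene0.png

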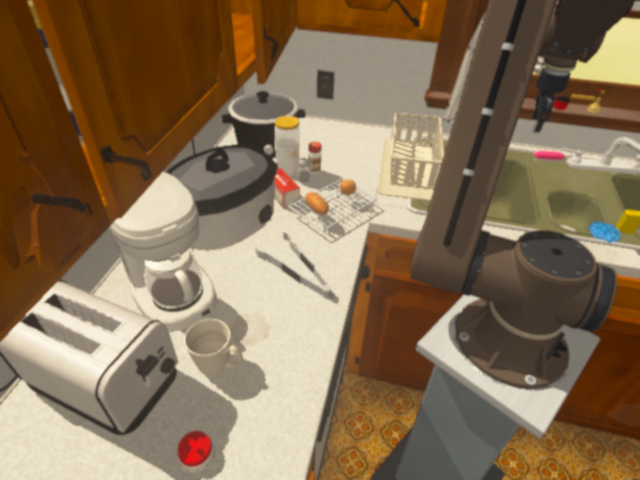

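View pics/side0.png

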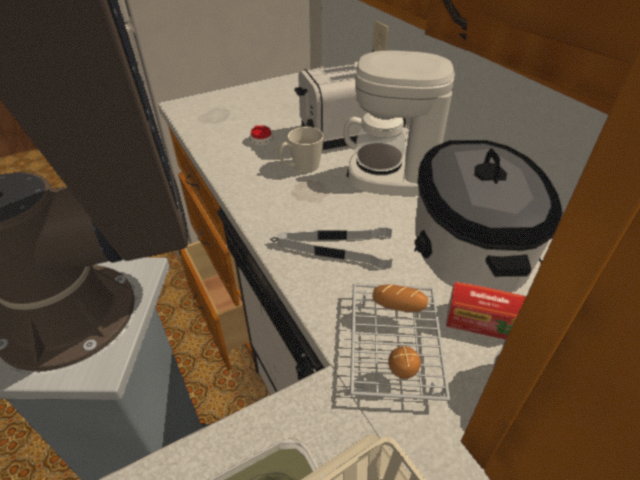

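The side view shows the tongs, with the hinge at (273,241), grips at (332,236) and (329,253), and jaws at (391,233) and (391,264). It also shows the long roll (400,298), the round roll (405,362) and the mug (302,150). The scene view has the rolls at (317,204) and (347,186).

```bash
cat > h.py <<'E'
import numpy as np, cv2
def ray(c,u,v):
    f=240/np.tan(np.radians(c["fov_y"]/2))
    d=c["orientation"]@np.array([(u-c["cx"])/f,-(v-c["cy"])/f,-1.])
    return np.array(c["position"]),d/np.linalg.norm(d)
def plane(c,uv,z):
    p,d=ray(c,*uv); return p+d*(z-p[2])/d[2]
def tri(a,ua,b,ub):
    A=np.zeros((3,3));y=np.zeros(3)
    R=[ray(a,*ua),ray(b,*ub)]
    for p,d in R:
        M=np.eye(3)-np.outer(d,d);A+=M;y+=M@p
    x=np.linalg.solve(A,y)
    return x,[np.linalg.norm(np.cross(x-p,d)) for p,d in R]
def blobs(m,roi,amin=15):
    x0,y0,x1,y1=roi
    k=np.zeros(m.shape,np.uint8);k[y0:y1,x0:x1]=m[y0:y1,x0:x1]
    n,l,s,c=cv2.connectedComponentsWithStats(k)
    return [(c[i],s[i]) for i in range(1,n) if s[i,4]>=amin]
def orange(im):
    h=cv2.cvtColor(im,cv2.COLOR_BGR2HSV); return cv2.inRange(h,(5,110,70),(22,255,255))
def dark(im,t=60): return (im.max(2)<t).astype(np.uint8)*255
E
python3 - <<'E'
from h import *; from station import camera
S=camera("side");C=camera("scene")
for n,c,r in(("side",S,(340,270,450,395)),("scene",C,(295,170,370,225))):
    for b in blobs(orange(c["image"]),r): print(n,"roll",b)
for n,c,r in(("side",S,(262,222,400,275)),("scene",C,(245,225,345,305))):
    for t in (50,70):
        for b in blobs(dark(c["image"],t),r,8): print(n,"dark",t,b,plane(c,b[0],20).round(1))
for uv in((273,241),(391,233),(391,264)): print("side tongs",uv,plane(S,uv,20).round(1))
for uv in((335,298),(285,236),(259,252)): print("scene tongs",uv,plane(C,uv,20).round(1))
print("rack corners",[plane(S,p,36).round(0) for p in((355,287),(433,287),(448,398),(335,395))])
print("mug",plane(S,(303,168),0).round(0),plane(S,(305,133),95).round(0))
i=np.vstack([cv2.resize(S["image"][215:285,255:415],None,fx=5,fy=5,interpolation=cv2.INTER_CUBIC)[:,:800],])
cv2.imwrite("pics/crop1.png",i)
E
```

```text
side roll (array([400.16445623, 297.7152962 ]), array([ 373,  285,   55,   27, 1131], dtype=int32))
side roll (array([404.29040404, 361.79924242]), array([389, 346,  32,  33, 792], dtype=int32))
scene roll (array([347.14204545, 186.26136364]), array([340, 180,  15,  14, 176], dtype=int32))
scene roll (array([316.28307692, 202.59076923]), array([305, 192,  23,  22, 325], dtype=int32))
side dark 50 (array([331.76, 234.86]), array([318, 231,  28,   8, 200], dtype=int32)) [509.  213.5  20. ]
side dark 50 (array([329.23913043, 252.27826087]), array([315, 247,  30,  12, 230], dtype=int32)) [503.5 157.3  20. ]
side dark 70 (array([331.65234375, 234.9453125 ]), array([317, 231,  30,   9, 256], dtype=int32)) [508.8 213.3  20. ]
side dark 70 (array([329.06015038, 252.33458647]), array([314, 246,  31,  13, 266], dtype=int32)) [503.1 157.1  20. ]
side tongs (273, 241) [380.3 191.7  20. ]
side tongs (391, 233) [641.5 221.3  20. ]
side tongs (391, 264) [631.9 123.4  20. ]
scene tongs (335, 298) [363.2 209.1  20. ]
scene tongs (285, 236) [619.8 137.6  20. ]
scene tongs (259, 252) [621.  233.6  20. ]
rack corners [array([553.,  44.,  36.]), array([704.,  46.,  36.]), array([ 688., -186.,   36.]), array([ 513., -183.,   36.])]
mug [431. 512.   0.] [439. 532.  95.]
```

View pics/crop1.png

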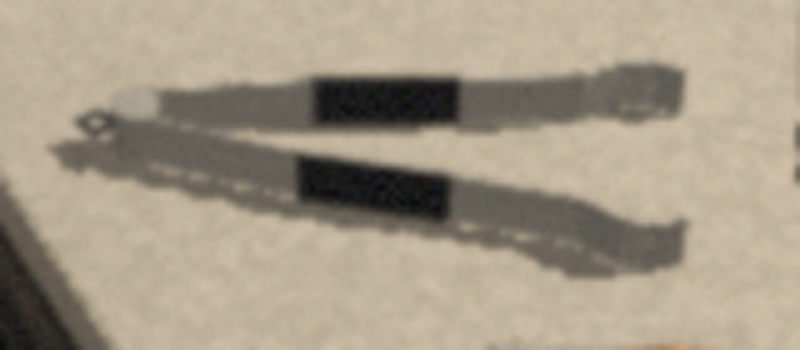

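The crop shows both black grips clearly and the hinge at the left end. The tongs' heading comes out at about -6°, and the 57 mm between grip centres fits the given sizes. Next I'll fix the roll position from two views and take a wrist view above the tongs.

```bash
cat >> h.py <<'E'
def R(deg):
    c,s=np.cos(np.radians(deg)),np.sin(np.radians(deg))
    return np.array([[c,s,0],[s,-c,0],[0,0,-1.]])
E
python3 - <<'E'
from h import *; from station import camera,robot,sense
S=camera("side");C=camera("scene")
print("round",tri(S,(404.3,361.8),C,(347.1,186.3)),plane(S,(404.3,361.8),58))
print("long",tri(S,(400.2,297.7),C,(316.3,202.6)),plane(S,(400.2,297.7),59))
p=sense()["tcp_pos"]
robot.move_l([p[0],p[1],330])
robot.reach([480,188,300],R(-5.7)); print(sense()["t"],sense()["joint_pos"].round(1))
W=camera("wrist");cv2.imwrite("pics/w1.png",W["image"])
for b in blobs(dark(W["image"],60),(0,0,640,480),150): print(b,plane(W,b[0],28).round(1))
print(W["position"])
E
```

```text
round (array([ 624.60824907, -134.81832024,   56.73975151]), [np.float64(0.49914981994269325), np.float64(0.499149819942629)]) [ 623.8922096  -135.93364724   58.        ]
long (array([632.05187391,  -2.20093859,  59.01755509]), [np.float64(0.304908412453562), np.float64(0.3049084124538084)]) [632.33893724  -1.96988743  59.        ]
4.0083 [ 14.   14.5  97.6  -0.   67.9 109.7]
(array([16.54710244, 62.48530623]), array([   0,    0,   41,  121, 3641], dtype=int32)) [627.1 465.2  28. ]
(array([41.06426056, 66.59507042]), array([   6,    0,   51,  124, 1136], dtype=int32)) [621.2 443.   28. ]
(array([508.46961326,  50.41436464]), array([495,  29,  39,  30, 181], dtype=int32)) [591.2  -2.   28. ]
(array([98.21582734, 81.51798561]), array([ 90,  61,  16,  42, 278], dtype=int32)) [602.6 391.9  28. ]
(array([288.48571429, 161.99365079]), array([281, 127,  18,  83, 315], dtype=int32)) [507.8 218.3  28. ]
(array([343.77094972, 160.36312849]), array([339, 128,  10,  66, 179], dtype=int32)) [503.9 162.   28. ]
(array([602.59997318, 216.48048813]), array([ 545,  133,   95,  198, 7457], dtype=int32)) [ 417.9 -106.2   28. ]
(array([ 53.80769231, 142.94871795]), array([ 38, 137,  29,  10, 156], dtype=int32)) [550.1 451.2  28. ]
(array([380.9393064 , 382.61381562]), array([    0,   168,   640,   312, 74423], dtype=int32)) [235.6 139.7  28. ]
(array([ 39.35328562, 262.26284971]), array([  13,  233,   52,   70, 1537], dtype=int32)) [426.8 503.3  28. ]
(array([436.01709402, 407.58119658]), array([425, 392,  33,  27, 351], dtype=int32)) [193.   74.4  28. ]
(array([375.76      , 417.00666667]), array([365, 411,  26,  15, 150], dtype=int32)) [186.5 148.9  28. ]
[554.56071877 180.20138835 458.10979803]
```

View pics/w1.png

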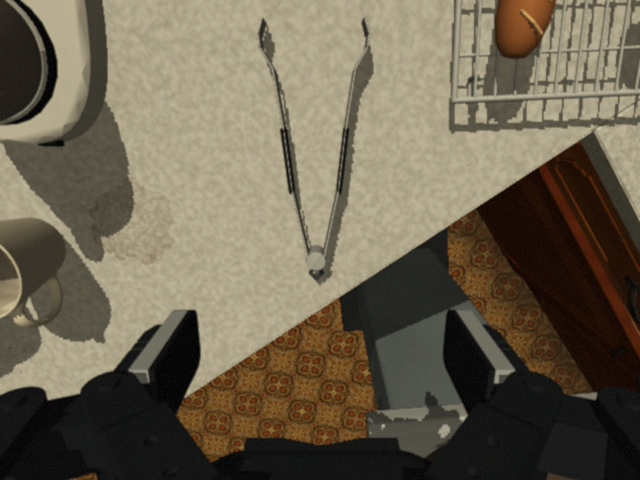

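The wrist view shows the grips at (288,162) and (344,160), the hinge at (316,258), and the tips at (263,25) and (366,25). This agrees with the side view.

Run:
```python
from h import *; from station import camera,robot,sense
W=camera("wrist")
P={k:plane(W,v,28)[:2] for k,v in dict(h=(316,258),tl=(264,22),tr=(366,22),gl=(287.5,161),gr=(343.8,160.4)).items()}
m=(P["tl"]+P["tr"])/2; d=m-P["h"]; print(P, np.degrees(np.arctan2(d[1],d[0])),np.linalg.norm(d))
g=(P["gl"]+P["gr"])/2; d2=P["gl"]-P["gr"]; print(g,np.degrees(np.arctan2(-d2[0],d2[1])),np.linalg.norm(d2), np.linalg.norm(g-P["h"]))
# closer straight-down look
robot.reach([440,192,150],R(-5.7))
W=camera("wrist");cv2.imwrite("pics/w2.png",W["image"])
for b in blobs(dark(W["image"],60),(150,0,500,280),150): print(b,plane(W,b[0],28).round(1))
```

```text
{'h': array([401.60375136, 201.05992185]), 'tl': array([638.25208141, 225.22802052]), 'tr': array([628.83342758, 130.75479744]), 'gl': array([508.90067776, 219.17636105]), 'gr': array([503.80094924, 161.99197117])} -5.679923777314922 233.08337019523054
[506.3508135  190.58416611] -5.096180602340509 57.41133752732609 105.26959905954753
(array([272.88948787, 130.08692722]), array([ 250,    0,   55,  270, 1484], dtype=int32)) [506.5 217.4  28. ]
(array([351.55893536, 123.41825095]), array([345,  73,  15, 102, 263], dtype=int32)) [505.6 166.   28. ]
(array([357.67886179, 124.64430894]), array([349,  72,  18, 107, 492], dtype=int32)) [504.5 162.1  28. ]
(array([452.85714286, 272.10344828]), array([430, 258,  38,  22, 406], dtype=int32)) [395.2 101.3  28. ]
```

View pics/w2.png

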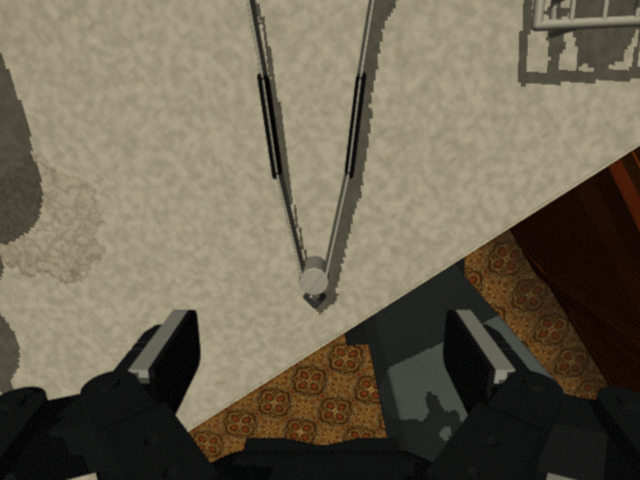

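The closer view has the grips at (269,126) and (355,125). That puts the grip point near (506,190) with a heading of -5.6°. I'll grasp there.

Run:
```python
from h import *; from station import camera,robot,sense
W=camera("wrist"); a,b=plane(W,(269,126),28),plane(W,(355.5,124.5),28); print(a,b,(a+b)/2)
g=((a+b)/2)[:2]; assert np.hypot(*(g-[506,190.5]))<4
robot.reach([g[0],g[1],110],R(-5.6))
print(robot.move_l([g[0],g[1],26],vel=80,guard=8), sense()["tcp_pos"],sense()["force"])
for o in (0.70,0.635):
    robot.command_gripper(o,20); s=sense(); print(s["opening"],s["grip_force"],s["force"],s["wrist_torque"])
S=camera("side"); cv2.imwrite("pics/s2.png",cv2.resize(S["image"][150:300,240:440],None,fx=4,fy=4)); print(s["t"])
```

```text
[509.81543292 219.76131726  28.        ] [505.1859256 163.5525435  28.       ] [507.50067926 191.65693038  28.        ]
False [507.7215002  191.71158717  26.41703655] [-0.24843765 -0.05618293  0.0518547 ]
0.7005632471621549 0.0 [ 0.18391235 -0.06297445 -1.15608281] [-0.03283216 -0.02839256  0.01569963]
0.6328553820065995 0.0 [-0.78800445 -0.23290506 -0.06386226] [ 0.02833923 -0.00110187 -0.05052319]
7.1
```

View pics/s2.png

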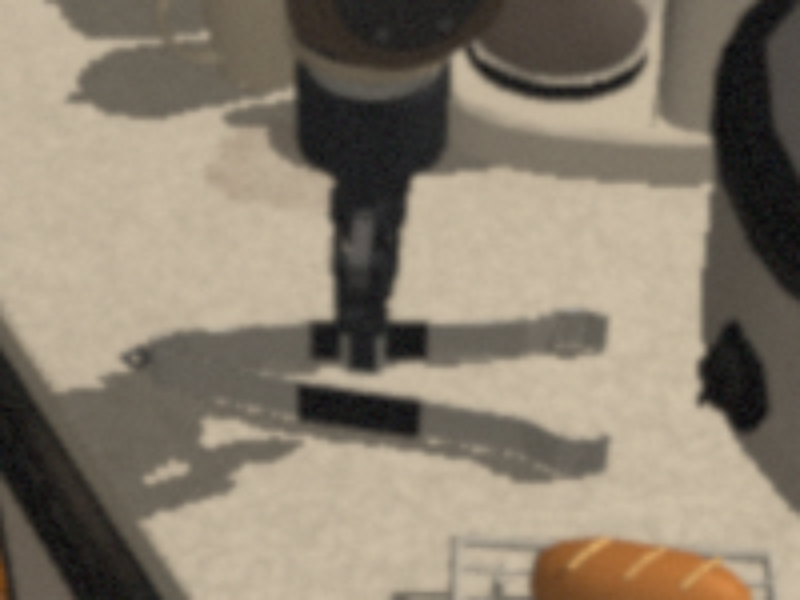

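The near grip is not covered by a finger in this view, and grip force is 0, so I'll check the geometry.

```bash
cat >> h.py <<'E'
def proj(c,p):
    f=240/np.tan(np.radians(c["fov_y"]/2)); q=c["orientation"].T@(np.array(p)-c["position"])
    return np.array([c["cx"]+f*q[0]/-q[2], c["cy"]-f*q[1]/-q[2]])
E
python3 - <<'E'
from h import *; from station import camera,robot,sense
S=camera("side");C=camera("scene");W=camera("wrist");s=sense();t=s["tcp_pos"];print(t,s["opening"],s["grip_force"],s["t"])
for dy in(-40,-27,0,27):
  for z in (7,26,60): print(dy,z,((proj(S,[t[0],t[1]+dy,z])-[240,150])*4).round(0))
a=cv2.resize(W["image"][100:480,100:560],None,fx=.87,fy=.87)
b=cv2.resize(C["image"][180:320,220:380],None,fx=2.5,fy=2.5)
o=np.zeros((400,800,3),np.uint8);o[:a.shape[0],:a.shape[1]]=a;o[:350,400:]=b
cv2.imwrite("pics/w3.png",o)
E
```

```text
[507.48103663 191.66757628  25.99203831] 0.6364087970468308 0.0 7.3
-40 7 [364. 434.]
-40 26 [365. 408.]
-40 60 [365. 361.]
-27 7 [364. 417.]
-27 26 [365. 392.]
-27 60 [365. 344.]
0 7 [364. 383.]
0 26 [364. 358.]
0 60 [365. 310.]
27 7 [364. 351.]
27 26 [364. 325.]
27 60 [365. 278.]
```

View pics/w3.png

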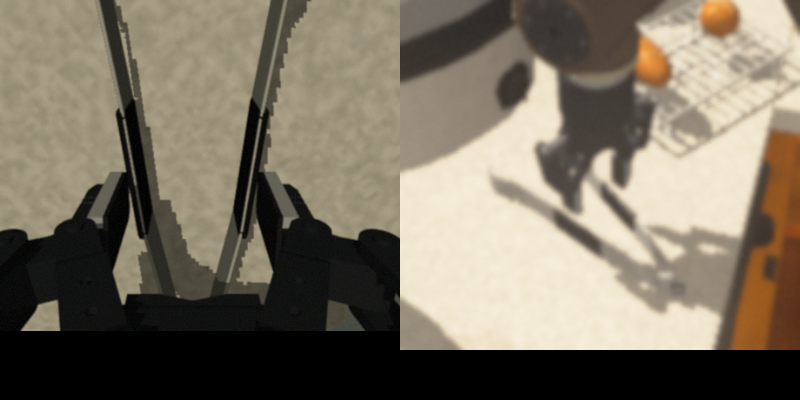

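Run:
```python
from h import *; from station import camera,robot,sense
S=camera("side");C=camera("scene")
print(tri(S,(330,242),C,(308.8,254.8)), tri(S,(330,242),C,(290,262)))
t=sense()["tcp_pos"]; print("proj scene tips", [proj(C,[t[0],t[1]+d,z]).round(0) for d in (-32,32) for z in (7,26,50)])
```

```text
(array([502.89536513, 162.60130524,  43.25477888]), [np.float64(2.3070163801686645), np.float64(2.307016380168527)]) (array([516.79269268, 199.84907133,  20.75695329]), [np.float64(13.695789209951426), np.float64(13.695789209951439)])
proj scene tips [array([307., 263.]), array([308., 258.]), array([308., 251.]), array([290., 275.]), array([290., 270.]), array([290., 263.])]
```

Triangulating the near fingertip puts it at z≈43, well above the 28 mm tongs. The arms also haven't been compressed, so the fingers are above the grips. I'll reopen and go down slowly under a guard.

Run:
```python
from h import *; from station import camera,robot,sense
t=sense()["tcp_pos"]
robot.command_gripper(0.95,20)
print(robot.move_l([507.3,191.7,14],vel=40,guard=5)); s=sense();print(s["tcp_pos"],s["force"],s["opening"])
robot.command_gripper(0.70,20);s=sense();print(s["opening"],s["grip_force"],s["force"],s["t"])
S=camera("side");C=camera("scene")
a=cv2.resize(S["image"][190:290,250:410],None,fx=2.5,fy=2.5)
b=cv2.resize(C["image"][200:310,220:380],None,fx=2.5,fy=2.5)
o=np.zeros((275,800,3),np.uint8);o[:250,:400]=a;o[:,400:]=b
cv2.imwrite("pics/s4.png",o)
```

```text
False
[507.14323684 191.67244337  13.63783399] [-0.49181772  0.09541444 -0.23988574] 0.9486183706426934
0.7051507736112268 0.0 [-0.095585    0.00344607  0.11740849] 8.5833
```

View pics/s4.png

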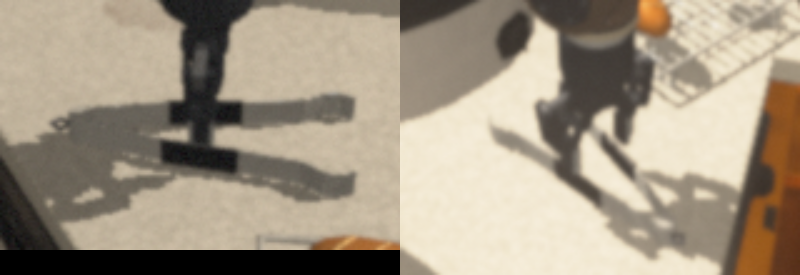

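The fingers still stand higher than the TCP suggests: TCP is at z=14 with no contact. I'll touch down gently with the jaws slightly closed to find the real fingertip height.

Run:
```python
from h import *; from station import camera,robot,sense
robot.command_gripper(0.85,20)
hit=robot.move_l([507.3,191.7,-14],vel=25,guard=4); s=sense();print(hit,s["tcp_pos"],s["force"],s["wrist_torque"],s["opening"],s["t"])
```

```text
False [507.39220454 191.71663045 -13.85093161] [-0.64491783 -0.74420692 -0.8114501 ] [ 0.00229099 -0.01765148 -0.0606632 ] 0.8467926076790604 10.2333
```

Run:
```python
from h import *; from station import camera,robot,sense
for o in (0.72,0.66,0.635):
    robot.command_gripper(o,20); s=sense();print(s["opening"],s["grip_force"],s["force"],s["wrist_torque"],s["t"])
S=camera("side");C=camera("scene");W=camera("wrist")
a=cv2.resize(S["image"][190:290,250:410],None,fx=2.5,fy=2.5)
b=cv2.resize(W["image"][0:480,100:560],(400,417))
o=np.zeros((417,800,3),np.uint8);o[:250,:400]=a;o[:,400:]=b
cv2.imwrite("pics/s5.png",o)
```

```text
0.7179864664182483 4.489860848989338 [-1.50000968 -0.75586738  5.8879548 ] [ 0.02165512  0.0532643  -0.01030777] 10.5083
0.6594434260483883 6.257214759243652 [-0.81137697 -0.03636887  7.68151884] [-0.02845821  0.04126492  0.03432889] 10.7417
0.6365982301250772 6.902284574462101 [-0.53005911 -0.27908272  9.40223264] [-0.01157144  0.03964511  0.04286312] 10.9583
```

View pics/s5.png

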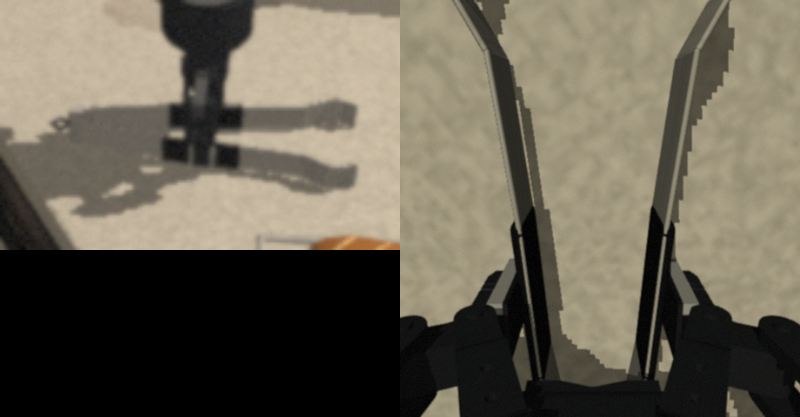

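The fingers hold both grips at 54 mm with 6.9 N. I'll lift gently and carry the tongs above the round roll, then take one check picture there.

Run:
```python
from h import *; from station import camera,robot,sense
robot.move_l([507.3,191.7,25],vel=50); s=sense();print(s["opening"],s["grip_force"],s["force"],s["t"])
robot.move_l([507.3,191.7,97],vel=120)
roll=np.array([624.3,-135.2]); th=-12; u=np.array([np.cos(np.radians(th)),np.sin(np.radians(th))])
g=roll-115*u
robot.move_l([g[0],g[1],97],vel=140,frame=R(th)); robot.dwell(.2)
s=sense();print(s["tcp_pos"],s["opening"],s["grip_force"],s["force"],s["joint_pos"].round(0),s["t"])
S=camera("side");C=camera("scene");W=camera("wrist")
np.savez("hover.npz",**{n+k:c[k] for n,c in zip("SCW",(S,C,W)) for k in c})
im=W["image"].copy(); cv2.circle(im,tuple(int(v) for v in proj(W,[*roll,57])),4,(255,0,0),2)
a=S["image"][250:430,290:470].copy()
for d in(0,135): 
    p=proj(S,[*(g+d*u),s["tcp_pos"][2]+28])-[290,250]; cv2.circle(a,tuple(int(v) for v in p),1,(255,0,0),-1)
o=np.zeros((400,800,3),np.uint8);o[:,:400]=cv2.resize(a,(400,400));o[:300,400:]=cv2.resize(im,(400,300))
cv2.imwrite("pics/s6.png",o)
```

```text
0.6364402783212648 3.501598600996658 [ 0.18505949  0.0416305  -1.22002168] 12.0417
[ 511.83776135 -111.05723311   97.00692041] 0.6347598192739193 3.5015434664092027 [-0.3934418   0.06388427 -1.44633383] [-19.  29. 110.   0.  40.  83.] 15.3083
```

View pics/s6.png

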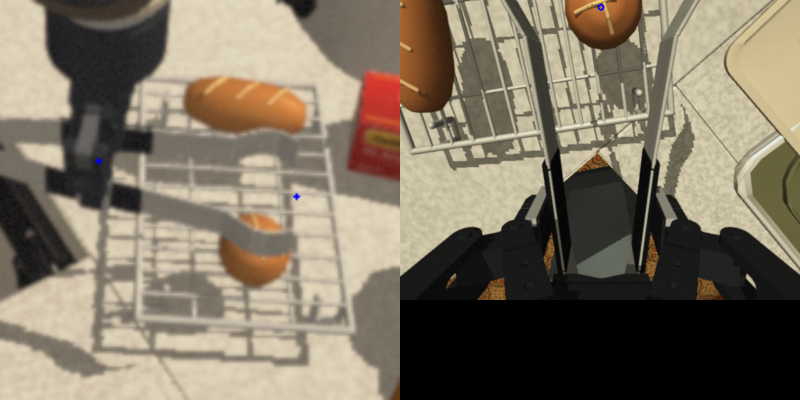

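The check picture shows the jaw tips at (297,150) and (297,242) in the left panel. Their midpoint matches the projected mark at (297,197), and the roll is centred in the wrist panel. I'll lower and close.

Run:
```python
from h import *; from station import camera,robot,sense
p=sense()["tcp_pos"]; x,y=511.8,-111.3
hit=robot.move_l([x,y,32],vel=60,guard=4); s=sense();print(hit,s["tcp_pos"],s["force"],s["t"])
if not hit:
    for o in (0.56,0.50,0.3):
        robot.command_gripper(o,30); s=sense();print(s["opening"],s["grip_force"],s["force"],s["wrist_torque"],s["t"])
S=camera("side")
for b in blobs(orange(S["image"]),(340,270,450,395),60): print(b)
```

```text
False [ 511.98994221 -111.3520611    32.3234342 ] [ 0.62607091  0.44608789 -0.39616808] 16.6917
0.5586914917185393 4.146137658935913 [-0.29461408  0.38063046 -0.40715717] [-0.01171599 -0.04918646  0.07121925] 16.9333
0.5038994768457485 4.675261750817299 [ 0.84391942  0.26527063 -0.12311898] [ 0.03300792 -0.00329633 -0.01756473] 17.1583
0.43553860574027703 32.28905975818634 [-0.57979246  0.52293274  0.31902463] [ 0.00855433 -0.03308161 -0.04625369] 17.375
(array([400.14778761, 297.75132743]), array([ 373,  285,   55,   27, 1130], dtype=int32))
(array([404.91878981, 357.87101911]), array([389, 345,  32,  26, 628], dtype=int32))
```

The grips stopped at 37 mm with 32 N, so the jaws are shut on the roll. Now I'll lift.

Run:
```python
from h import *; from station import camera,robot,sense
robot.move_l([511.8,-111.3,165],vel=70); robot.dwell(.6); s=sense();print(s["tcp_pos"],s["opening"],s["grip_force"],s["force"],s["wrist_torque"],s["t"])
S=camera("side");C=camera("scene")
B=blobs(orange(S["image"]),(300,200,470,400),100);D=blobs(orange(C["image"]),(290,130,380,230),40)
for b in B:
    print("side",b)
for b in D: print("scene",b)
for b in B:
    for d in D: print(tri(S,b[0],C,d[0]))
print("expect",[proj(c,[624.3,-135.2,190]).round(0) for c in (S,C)])
```

```text
[ 511.79077123 -111.29788489  165.00626691] 0.43615987691680735 32.17819333076477 [ 0.50468142  0.01597919 -1.65999088] [-0.00407883  0.03648031 -0.00950066] 20.075
side (array([413.1968599 , 303.74275362]), array([376, 291,  58,  28, 828], dtype=int32))
side (array([461.51006711, 312.38255034]), array([453, 307,  17,  12, 149], dtype=int32))
scene (array([314.42424242, 144.93939394]), array([309, 142,  12,  10,  66], dtype=int32))
scene (array([351.42608696, 146.34782609]), array([344, 142,  15,  11, 115], dtype=int32))
scene (array([314.51219512, 164.12195122]), array([312, 160,   7,  10,  41], dtype=int32))
scene (array([316.32919255, 202.69875776]), array([305, 192,  23,  22, 322], dtype=int32))
(array([666.41851211, -79.40432362, 176.40109726]), [np.float64(45.28988395772126), np.float64(45.289883957721266)])
(array([ 620.02270958, -133.83593063,  199.51022033]), [np.float64(0.5637628556270757), np.float64(0.5637628556269413)])
(array([662.1976187 , -57.44289683, 134.16464953]), [np.float64(28.86793703844922), np.float64(28.867937038449426)])
(array([649.56494082, -12.71867192,  49.10376059]), [np.float64(7.332098293313765), np.float64(7.332098293313562)])
(array([ 717.9778006 , -102.89614115,  161.91517535]), [np.float64(20.427406546630163), np.float64(20.427406546630017)])
(array([ 663.40235116, -157.75772682,  190.44924694]), [np.float64(23.582768260620963), np.float64(23.582768260621037)])
(array([715.98556227, -81.85848379, 118.52144937]), [np.float64(1.7447224964238375), np.float64(1.744722496423837)])
(array([707.00341763, -38.71711609,  31.76792088]), [np.float64(39.30394254818602), np.float64(39.3039425481859)])
expect [array([416., 309.]), array([351., 149.])]
```

The roll triangulates to about (620,-134,~195), close to the expected spot. The long roll hasn't moved in the scene view, and the grip is steady.

```bash
python3 -c "
from station import sign_off
print(sign_off())"
```

```text
the job is handed in; nothing more can be done
None
```

I handed the job in with the round roll held still in the tongs, its centre about 190 mm above the worktop (roughly 13 cm clear of the rack); the long roll had not moved, the mug was never approached or re-measured, and no verdict was returned.

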